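# Tap a swollen sliding lid loose and open the die box

## Task

The sliding lid of the wooden die box is stuck on swollen keys in its grooves. Pick up the turned mallet and walk the lid out with light taps on the end of its tail, near the left and right ends in turn, until it has come about 15 mm and is free; keep the mallet's force on it under about 15 N, stopping each time the lid binds, and do not take hold of the lid while it is stuck. Then stand the mallet upright on the mat again and draw the lid by its finger strip out to its stop, without shifting the other things.

Things in the scene. Friction and masses are not known exactly. Their poses are not given: they have to be found in the camera images.
- die_box: Wooden box of brass seal dies on the dark mat, 90 long (x) x 122 wide (y) x 51 mm high, heavy, does not move. Origin: centre of its underside, on the mat. Its own -x points out of the front, the way the lid slides. Side walls, with lips over the lid's edges, reach 51 mm above the origin; the back wall (+x) is only 26 mm high, so that the lid's tail sticks out over it.
- lid: Flat wooden T-shaped lid, 8 mm thick, loose, captive in the grooves of the box's sides (1.5 mm play at each side, 2 mm above). Origin on its underside, axes as the box's; shut, it lies on the box's axis 36 mm above the box's origin. Panel 92 mm wide from x = -45 to 44; two ears, 103 mm over all, from x = 44 to 48 run in the grooves; tail 98 mm wide on to x = 63. Free, it slides with about 1 N and meets a firm stop 64 mm out.
- lid_tail (a point): Middle of the end face of the lid's tail, half-way up its 8 mm: the face to tap, 38 mm left and right of here. It stands 18 mm behind the side walls' ends at the start. Its x axis points out of the face, away from the box.
- keys (a point): Mid-way between two swollen round wooden keys, one in each groove up to 3 mm ahead of the lid's ears. Tapped 38 mm off the middle, 11 to 13 N moves that end of the tail alone, some 3 to 7 mm, until the lid binds askew and the force climbs steeply; on the middle, or past binding, it takes 20 N or more. A key gives way sideways when its ear has gone 8 to 14 mm; then the lid is free.
- lid_strip (a point): Centre of the raised finger strip across the front of the lid: 12 thick (x) x 98 long (y) x 22 mm high, its top 15 mm above the walls of the box. Pinch it across its thickness to draw the lid. It lies 39 mm before and 19 mm above the lid's origin; axes as the lid's.
- mallet: Small turned wooden mallet standing on its head on the mat, 108 mm tall, about 0.22 kg. Origin: centre of the underside of the head, z up along the handle. Head: round, 48 mm across (widest from 3 to 34 mm up), 40 mm high, its side is the striking face; handle above it: round, 23 mm across, with a knob of 27 mm at the top.
- mallet_grip (a point): Middle of the mallet's handle, on its axis, 66 mm above the underside of the head: the place to grip it, from above.
- work_mat: Dark rubber mat, 360 (x) x 480 (y) x 4 mm, fixed; origin under its centre. Box and mallet stand on it.
- stamp_1: Bystander: rubber stamp with turned handle, 40x40x74 mm, standing on the mat, origin under its base.
- candle_2: Bystander: round candle tin, 66 mm across, 28 mm high, origin under its base.
- ribbon_2: Bystander: twine spool lying flat, 82x72x40 mm, origin under its base.
- washi_4: Bystander: roll of paper tape lying flat, 54 mm across, 15 mm high, origin under its centre.
- eraser: Bystander: small eraser, 19x44x11 mm, origin under its centre.
Things that resemble listed ones, but are neither listed nor needed, are in the scene too. Leave any red look-alike of the mallet alone.

How it is judged:
By the outcome, as a careful person would: the job done as asked, in the order asked, and still so for the second after the job is handed in, with the robot touching nothing.
It also fails if it takes over 69 s, if anything falls off the work surface, if the arm or the gripper's body presses on something with over 40 N, if the wrist force passes 120 N, or if a joint passes its speed limit or range.

## Robot

A 6-joint arm with a two-finger parallel gripper is mounted at the origin on a cart in front of the work surface, level with it; the furniture and walls round the work are solid. World frame = base frame: x ahead of the robot, y to its left, z up, the work surface at z = 0. Lengths are in m, angles in rad, forces in N, time in s.
With the tool pointing down it reaches from about 0.35 to 0.8 m from the base axis. Payload 7.3 kg.
Tool frame: the origin (TCP) lies between the finger pads; the fingertips stand 25 mm ahead of it and the grasp point (between the pads) lies 6 mm ahead of it (r.tip_extent is the distance from the TCP to the fingertips, in m); z points along the fingers, y is the direction in which the jaws open and shut (so a half turn about z gives the same grasp; the last joint's range is limited). The gripper opens to 85 mm and grips with 20 to 120 N. Pads are 22 mm wide; open, the fingers measure 114 mm over their backs; the gripper's body (76 mm by 85 mm) begins 54 mm behind the grasp point. The pads swing forward as they close: fully open they stand 13 mm farther back than shut.
Start: joints at [-1.365, 0.342, 1.524, -0, 1.275, -0.146], TCP at [0.181, -0.493, 0.256] pointing down, gripper open.
Joint ranges: [-2.53, 2.53], [-0.77, 2.02], [0.04, 2.7], [-1, 4.14], [0.28, 2.66], [-3.11, 3.11]. Speed limits (rad/s): [2.57, 2.57, 3.14, 3.14, 3.14, 3.14].

## Interface

Orientations are given as a unit quaternion [x, y, z, w].
In Python, from workcell import r, command_gripper, optics gives the robot as it stands. The module is installed in compiled form; this text tells all that it offers. Calls block until the motion is done:
- r.reach(position, orientation): joint-space move of the TCP to a pose.
- r.move_straight(position, orientation=None, speed=0.15, max_force=None): straight line of the TCP; orientation=None keeps the orientation; speed is the mean speed in m/s. With max_force (N) it stops when the force on the tool has changed by that much, and returns True; else False.
- r.movej(angles): joint-space move.
- command_gripper(opening, force=None): finger opening in m; force is the grip in N (None keeps the last); returns when the fingers have stopped.
- r.hold(seconds).
- r.solve_ik(position, orientation): joint angles nearest the present ones, or None.
- r.read_state(): the state.
- optics.get_image(name): name is "side" or "top" or "wrist"; returns (picture, depth): 420x560x3 uint8, red, green, blue; 420x560 float32, m along the optical axis (not along the pixel's ray), 0 where there is no reading.
- optics.camera_model(name): a dict with "K" (3x3 intrinsics, pixels), "R" (3x3) and "t" (3): a world point X has camera coordinates R X + t; the wrist camera has in their place "tool_from_camera" (4x4, takes a point from camera to tool coordinates, whose origin is the TCP and whose axes are the flange's). Camera axes: x right, y down, z forward; pixel columns grow to the right and rows downward; lengths in m; the calibration is good to about 2 mm. A picture is of the moment at which its call begins: read the wrist's pose just before it. camera_model takes no time and is no camera call.
A pose or a line that the arm cannot do raises r.PlanningError and nothing moves.
- r.finish_job(): hands the job in, once; it reports no verdict.
The state is a dict: "time_s": time; "joint_positions": joint angles; "dq": joint speeds; "tau": joint torques, N m; "eef_pos": TCP position; "eef_rot": TCP orientation; "contact_force": force on the tool from outside, world axes, zero at the start; "torque": the same for the moment, N m; "grip_width": finger opening in m.
Only numpy, scipy, OpenCV 4.12 (cv2) and the standard library are available. Lean on these libraries where they do the work, as an engineer would, in place of code of your own. Each camera call takes 0.05 s, during which the arm holds its last target.

## Working session

There is one attempt and no reset: what is moved stays moved. The work goes in short steps, each a Python script; the robot and the scene stay as the last script left them, time stands still between calls to the robot, and variables do not carry over. Pictures are saved under pics/ and viewed, and the job is handed in when it is done.

```bash
ls; mkdir -p pics
cat > h.py <<'E'
import numpy as np, cv2
from workcell import r, command_gripper, optics
def snap(n,tag):
    im,d=optics.get_image(n); cv2.imwrite(f'pics/{tag}.png',im[:,:,::-1]); np.save(f'pics/{tag}.npy',d); return im,d
def cloud(n,d):
    c=optics.camera_model(n);K=c['K'];v,u=np.mgrid[:d.shape[0],:d.shape[1]]
    P=np.stack([(u-K[0,2])/K[0,0]*d,(v-K[1,2])/K[1,1]*d,d],-1)
    if n=='wrist': return P
    return (P-np.array(c['t']))@np.array(c['R'])
E
python3 - <<'E'
from h import *
for n in('top','side'): snap(n,n+'0')
s=r.read_state();print(s['time_s'],s['eef_rot'],s['contact_force'],r.tip_extent)
for n in('top','side'): print({k:np.round(v,3).tolist() for k,v in optics.camera_model(n).items() if k in'KRt'})
E
```

```text
pics
0.1 [ 9.84571163e-01  1.74983246e-01  2.79366931e-06 -6.98322047e-04] [ 0.08167952 -0.33934713 -0.02455785] 0.025
{'K': [[432.048, 0.0, 285.061], [0.0, 432.048, 213.535], [0.0, 0.0, 1.0]], 'R': [[0.112, -0.994, 0.004], [-0.969, -0.111, -0.221], [0.22, 0.021, -0.975]], 't': [-0.16, 0.551, 0.854]}
{'K': [[516.932, 0.0, 276.034], [0.0, 516.932, 207.606], [0.0, 0.0, 1.0]], 'R': [[-0.973, -0.23, -0.019], [-0.135, 0.636, -0.76], [0.187, -0.737, -0.65]], 't': [0.51, 0.191, 0.992]}
```

View pics/top0.png

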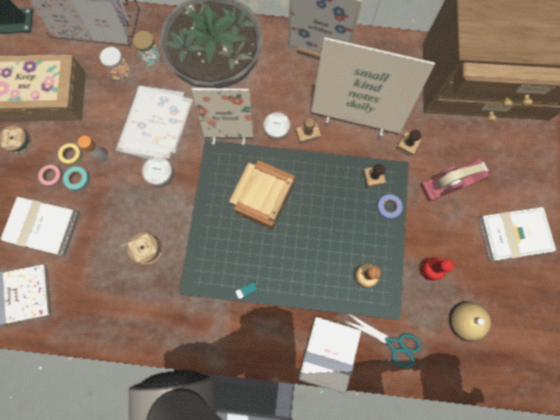

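View pics/side0.png

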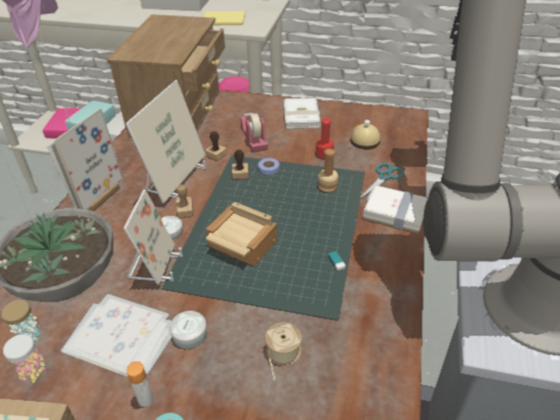

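```bash
python3 - <<'E'
import cv2,numpy as np
a=cv2.imread('pics/top0.png');b=cv2.imread('pics/side0.png')
c1=cv2.resize(a[150:240,215:305],(400,400),interpolation=2);c2=cv2.resize(b[190:280,195:285],(400,400),interpolation=2)
cv2.imwrite('pics/z0.png',np.hstack([c1,c2]))
c1=cv2.resize(a[235:305,330:470],(400,200),interpolation=2);c2=cv2.resize(b[110:200,290:350],(267,400),interpolation=2)
o=np.zeros((400,667,3),np.uint8);o[:200,:400]=c1;o[:,400:]=c2;cv2.imwrite('pics/z1.png',o)
E
python3 - <<'E'
from h import *
for n in('top','side'):
    P=cloud(n,np.load(f'pics/{n}0.npy'));np.save(f'pics/P{n}.npy',P)
P=np.load('pics/Ptop.npy')
for nm,(u,v) in dict(mallet=(372,272),mhead=(366,281),mat=(300,260),boxwall=(253,219)).items(): print(nm,P[v,u].round(3))
# mat corners etc; all points near box by height
Q=np.vstack([P.reshape(-1,3),np.load('pics/Pside.npy').reshape(-1,3)])
c=P[193,262]; print(c)
for n in('top','side'):
    Q=np.load(f'pics/P{n}.npy').reshape(-1,3)
    m=(abs(Q[:,:2]-c[:2])<.11).all(1)&(Q[:,2]>.0)&(Q[:,2]<.09); print(n,np.histogram(Q[m,2],bins=np.arange(0,.09,.004)))
    m=(Q[:,2]>.05)&(Q[:,2]<.13)&(abs(Q[:,:2]-P[272,372][:2])<.05).all(1);print(Q[m].round(3)[:60:4].tolist())
E
```

```text
mallet [ 0.458 -0.278  0.112]
mhead [ 0.445 -0.28   0.046]
mat [ 0.478 -0.14   0.004]
boxwall [ 0.552 -0.028  0.033]
[ 0.60854977 -0.04113925  0.04891281]
top (array([3200, 2849,   68,   16,   28,   21,   22,   20,   20,   26,   35,
        874,  819,  502,  146,   10,   48,  194,   19,    0,    0,    0]), array([0.   , 0.004, 0.008, 0.012, 0.016, 0.02 , 0.024, 0.028, 0.032,
       0.036, 0.04 , 0.044, 0.048, 0.052, 0.056, 0.06 , 0.064, 0.068,
       0.072, 0.076, 0.08 , 0.084, 0.088]))
[[0.47, -0.278, 0.11], [0.471, -0.286, 0.108], [0.468, -0.278, 0.109], [0.469, -0.286, 0.11], [0.465, -0.274, 0.11], [0.466, -0.282, 0.112], [0.467, -0.29, 0.108], [0.464, -0.275, 0.108], [0.464, -0.282, 0.111], [0.465, -0.29, 0.111], [0.464, -0.274, 0.079], [0.462, -0.276, 0.111], [0.463, -0.284, 0.109], [0.463, -0.292, 0.112], [0.462, -0.273, 0.086]]
side (array([2487, 1857,   92,   86,   65,   39,   41,   44,   36,   52,   92,
        835,  612,  477,  129,   53,   70,  144,    6,    0,    0,    0]), array([0.   , 0.004, 0.008, 0.012, 0.016, 0.02 , 0.024, 0.028, 0.032,
       0.036, 0.04 , 0.044, 0.048, 0.052, 0.056, 0.06 , 0.064, 0.068,
       0.072, 0.076, 0.08 , 0.084, 0.088]))
[[0.462, -0.291, 0.111], [0.464, -0.291, 0.108], [0.454, -0.288, 0.111], [0.465, -0.28, 0.112], [0.456, -0.283, 0.111], [0.469, -0.276, 0.112], [0.46, -0.277, 0.112], [0.451, -0.28, 0.111], [0.464, -0.272, 0.112], [0.455, -0.274, 0.112], [0.446, -0.281, 0.108], [0.462, -0.276, 0.107], [0.452, -0.276, 0.108], [0.468, -0.27, 0.107], [0.459, -0.27, 0.108]]
```

View pics/z0.png

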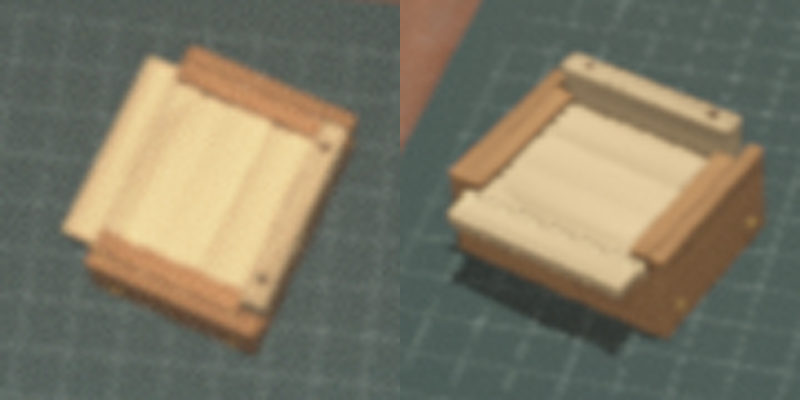

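View pics/z1.png

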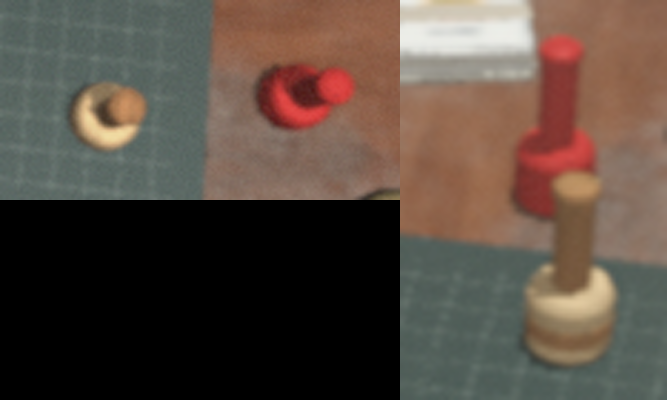

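```bash
cat > fit.py <<'E'
import numpy as np
from scipy.optimize import minimize
def pred(b, out=0.0):
    x,y=b[:,0],b[:,1]; ay=abs(y)
    z=np.full(len(b),.004)
    z[(x>-.045)&(x<.045)&(ay<.061)]=.055
    lx=x+out
    z[(lx>-.045)&(lx<.063)&(ay<np.where(lx<.046,.0475,.049))&((x>.045)|(ay<.0475))]=.048
    z[(abs(lx+.039)<.006)&(ay<.049)]=.070
    return z
def cost(p,Q,out=0.0,dz=0):
    c,s=np.cos(p[2]),np.sin(p[2]); d=Q[:,:2]-p[:2]
    b=np.stack([c*d[:,0]+s*d[:,1],-s*d[:,0]+c*d[:,1]],1)
    return np.minimum(abs(pred(b,out)-Q[:,2]+dz),.012).mean()
def fit(Q,p0,out=0.0):
    best=None
    for k in range(6):
        s0=np.array([.006,.006,.06])/(1+k)
        rng=np.random.default_rng(k)
        sim=np.vstack([p0]+[p0+s0*rng.normal(size=3) for _ in range(3)])
        o=minimize(cost,p0,args=(Q,out),method='Nelder-Mead',options=dict(initial_simplex=sim,xatol=1e-5,fatol=1e-8))
        if best is None or o.fun<best.fun: best=o;
        p0=best.x
    return best
E
python3 - <<'E'
import numpy as np,cv2
from fit import *
for n in('top','side'):
    Q=np.load(f'pics/P{n}.npy').reshape(-1,3)
    S=Q[(Q[:,2]>.063)&(Q[:,2]<.078)&(np.linalg.norm(Q[:,:2]-[.608,-.041],axis=1)<.1)]
    print(n,'strip',S[:,:2].mean(0),cv2.minAreaRect((S[:,:2]*1000).astype(np.float32)), np.median(S[:,2]))
    W=Q[(np.linalg.norm(Q[:,:2]-[.608,-.03],axis=1)<.1)&(Q[:,2]<.09)]
    for t in(1.0,1.2,1.4):
        o=fit(W,np.array([.608,-.035,t]));print(n,len(W),o.x,np.degrees(o.x[2]),o.fun)
# mallet
for n in('top','side'):
    Q=np.load(f'pics/P{n}.npy').reshape(-1,3)
    K=Q[(Q[:,2]>.104)&(Q[:,2]<.125)&(np.linalg.norm(Q[:,:2]-[.458,-.281],axis=1)<.04)]
    print(n,'knob',cv2.minAreaRect((K[:,:2]*1000).astype(np.float32)),K[:,2].max(),np.median(K[:,2]))
    for a,b in((.008,.04),(.055,.1)):
        H=Q[(Q[:,2]>a)&(Q[:,2]<b)&(np.linalg.norm(Q[:,:2]-[.458,-.281],axis=1)<.05)][:,:2]
        from scipy.optimize import least_squares
        R=.024 if b<.05 else .0115
        o=least_squares(lambda p:np.linalg.norm(H-p,axis=1)-R,[.455,-.28],loss='soft_l1',f_scale=.002);print(a,len(H),o.x,np.abs(o.fun).mean())
E
```

```text
top strip [ 0.59575924 -0.08431571] ((597.1593627929688, -84.58549499511719), (12.645156860351562, 98.1889419555664), 72.39936828613281) 0.06936518436054948
top 5833 [ 0.61027857 -0.04755846  1.26198061] 72.30616282748929 0.002062575006411074
top 5833 [ 0.61028422 -0.04744861  1.2599894 ] 72.19207474933403 0.002056223141390783
top 5833 [ 0.61040074 -0.04729129  1.25729347] 72.03760936988789 0.002057017784650796
side strip [ 0.59622188 -0.07977111] ((596.8399047851562, -81.49653625488281), (14.505980491638184, 98.65836334228516), 71.50645446777344) 0.0688539050682962
side 5310 [ 0.60998985 -0.04550203  1.25950241] 72.1641726364896 0.0037777739696606156
side 5310 [ 0.61002136 -0.04537995  1.25978862] 72.18057087355336 0.0037762624800612493
side 5310 [ 0.61007021 -0.04540788  1.26011546] 72.19929773650924 0.003773181922325514
top knob ((458.8602294921875, -284.1940612792969), (23.39657974243164, 24.63969612121582), 6.057893753051758) 0.11418462738172235 0.110185555030115
0.008 93 [ 0.45945509 -0.28476315] 0.0015753494723463432
0.055 41 [ 0.4593481  -0.28479024] 0.0002304022336634884
side knob ((460.113037109375, -280.178466796875), (25.014461517333984, 24.210243225097656), 42.078948974609375) 0.1136173820177628 0.1097648237072741
0.008 222 [ 0.4588163  -0.28305201] 0.0014201994954133896
0.055 137 [ 0.45891118 -0.28306141] 0.0012490346396245898
```

The mallet is the bare wood one on the mat, top (368,274). The only other candidate is the red look-alike on the table at top (437,267), and I'm leaving that alone; the enlarged crop confirms which is which. The box crop shows the tail on the left (world +y) at top ~(240,185), and the strip with two screws on the right at ~(282,200). The two cameras agree to within 2 mm.

```bash
cat >> h.py <<'E'
B=np.array([.6100,-.0465]); TH=np.radians(72.2); EX=np.array([np.cos(TH),np.sin(TH)]); EY=np.array([-EX[1],EX[0]])
ph=np.radians((72.2+90)/2-90); Q=[np.cos(ph),np.sin(ph),0,0]
M=np.array([.459,-.284])
def bx(x,y,z): return np.r_[B+x*EX+y*EY,z]
ZS=.044-.0185+.066+.006   # TCP z when striking
def st(msg=''):
    s=r.read_state();print(msg,'t%.2f'%s['time_s'],np.round(s['eef_pos'],4),'F',np.round(s['contact_force'],2),'w%.4f'%s['grip_width']);return s
E
python3 - <<'E'
from h import *
print(Q)
for p in [np.r_[M,.2],np.r_[M,.076],bx(.095,0,.2),bx(.095,.038,ZS),bx(.08,-.038,ZS),bx(-.039,0,.066),bx(-.103,0,.066)]:
    print(p.round(3),np.round(r.solve_ik(p,Q),2) if r.solve_ik(p,Q) is not None else None)
A=np.vstack([np.load(f'pics/P{n}.npy').reshape(-1,3) for n in('top','side')])
d=A[:,:2]-B;b=np.stack([d@EX,d@EY],1)
# obstacles near strike zone, above z .02 : nearest distance to head / gripper centre
for (c,zl,R) in [((.095,.038),.05,.12),((.095,-.038),.05,.12),((.095,.038),.02,.06),((.095,-.038),.02,.06)]:
    D=np.linalg.norm(b-c,axis=1); m=(A[:,2]>zl)&(A[:,2]<.4)&(D<R)&((b[:,0]>.07)|(A[:,2]>.08))
    print(c,zl,m.sum(),D[m].min() if m.any() else None,A[m].round(3)[:3], A[m,2].max() if m.any() else None)
E
```

```text
[np.float64(0.9879598657693891), np.float64(-0.1547103862994682), 0, 0]
[ 0.459 -0.284  0.2  ] [-0.7   0.42  1.57 -0.    1.15  1.19]
[ 0.459 -0.284  0.076] [-0.7   0.58  1.7  -0.    0.86  1.19]
[0.639 0.044 0.2  ] [-0.05  0.6   1.26 -0.    1.28  1.83]
[0.603 0.056 0.098] [-0.03  0.64  1.49 -0.    1.01  1.85]
[0.671 0.018 0.098] [-0.09  0.75  1.27 -0.    1.12  1.79]
[ 0.598 -0.084  0.066] [-0.27  0.68  1.52 -0.    0.94  1.62]
[ 0.579 -0.145  0.066] [-0.37  0.67  1.54 -0.    0.93  1.51]
(0.095, 0.038) 0.05 0 None [] None
(0.095, -0.038) 0.05 3723 0.07823019764883019 [[0.782 0.086 0.165]
 [0.782 0.084 0.164]
 [0.784 0.083 0.162]] 0.1672536323331104
(0.095, 0.038) 0.02 0 None [] None
(0.095, -0.038) 0.02 9 0.051176845350669686 [[0.729 0.019 0.03 ]
 [0.727 0.019 0.027]
 [0.726 0.019 0.024]] 0.030160108739024437
```

Run:
```python
from h import *
print(np.round(optics.camera_model('wrist')['tool_from_camera'],3))
from scipy.spatial.transform import Rotation as R
print(R.from_quat(Q).as_matrix().round(2))
A=np.vstack([np.load(f'pics/P{n}.npy').reshape(-1,3) for n in('top','side')])
c=bx(.095,-.038,0)[:2]
D=np.linalg.norm(A[:,:2]-c,axis=1)
for z in np.arange(.02,.4,.04):
    m=(A[:,2]>z)&(A[:,2]<z+.04)&(D<.2)&(A[:,0]>.69)
    if m.any(): k=np.where(m)[0][D[m].argmin()];print(z.round(2),D[k].round(3),A[k].round(3))
command_gripper(.085,60)
r.reach(np.r_[M,.2],Q);st()
snap('wrist','w0')
```

```text
[[-0.    -0.956 -0.292  0.073]
 [ 1.    -0.    -0.    -0.001]
 [-0.    -0.292  0.956 -0.116]
 [ 0.     0.     0.     1.   ]]
[[ 0.95 -0.31  0.  ]
 [-0.31 -0.95 -0.  ]
 [ 0.    0.   -1.  ]]
0.02 0.051 [0.726 0.024 0.03 ]
0.06 0.081 [0.756 0.032 0.06 ]
0.1 0.09 [0.764 0.047 0.103]
0.14 0.1 [0.775 0.042 0.141]
 t1.64 [ 0.4587 -0.2847  0.2002] F [ 0.3  -0.91  0.55] w0.0849
```

View pics/w0.png

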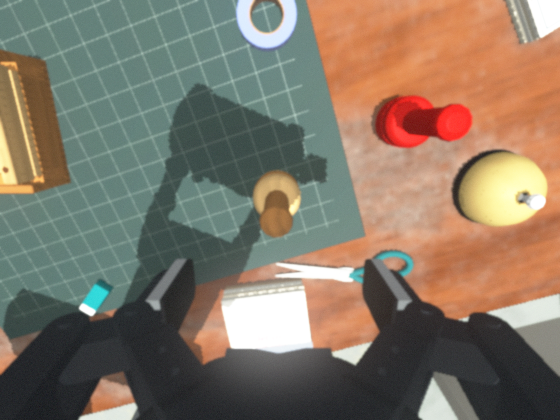

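Run:
```python
from h import *
from scipy.spatial.transform import Rotation as R
T=np.array(optics.camera_model('wrist')['tool_from_camera']);s=r.read_state()
P=cloud('wrist',np.load('pics/w0.npy')).reshape(-1,3);P=P[P[:,2]>.02]
W=(P@T[:3,:3].T+T[:3,3])@R.from_quat(s['eef_rot']).as_matrix().T+s['eef_pos']
K=W[(abs(W[:,2]-.110)<.006)&(np.linalg.norm(W[:,:2]-M,axis=1)<.03)]
print(cv2.minAreaRect((K[:,:2]*1000).astype(np.float32)),len(K))
# box strip too
S=W[(abs(W[:,2]-.07)<.005)&(np.linalg.norm(W[:,:2]-B,axis=1)<.11)];print('strip',cv2.minAreaRect((S[:,:2]*1000).astype(np.float32)))
r.move_straight(np.r_[M,.078],speed=.12); st()
command_gripper(.0,100); st('grip')
r.move_straight(np.r_[M,.21],speed=.15); st('up')
snap('wrist','w1')
```

```text
((457.63458251953125, -282.7749328613281), (25.104232788085938, 25.058853149414062), 24.932483673095703) 839
strip ((579.239990234375, -78.3134765625), (13.142922401428223, 63.490726470947266), 71.52002716064453)
 t2.86 [ 0.4593 -0.2844  0.0787] F [ 0.24  0.59 -0.23] w0.0847
grip t3.47 [ 0.4591 -0.2841  0.0783] F [0.04 0.4  3.55] w0.0202
up t4.50 [ 0.4585 -0.2836  0.209 ] F [-0.64  0.47 -2.34] w0.0210
```

View pics/w1.png

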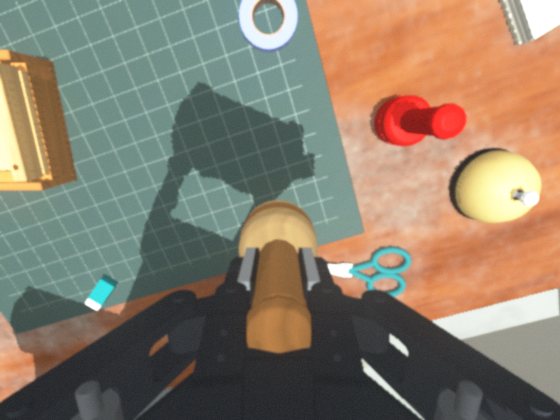

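```bash
sed -i 's/^ZS=.*/ZS=.0995/' h.py
python3 - <<'E'
from h import *
r.reach(bx(.099,.038,.2),Q)
r.move_straight(bx(.099,.038,ZS),speed=.15); st()
snap('wrist','w2');snap('side','s2')
a=cv2.imread('pics/s2.png')[150:290,170:310];cv2.imwrite('pics/s2z.png',cv2.resize(a,(560,560),interpolation=2))
E
```

```text
t6.76 [0.6047 0.059  0.1004] F [-0.52 -0.37 -2.64] w0.0208
```

View pics/w2.png

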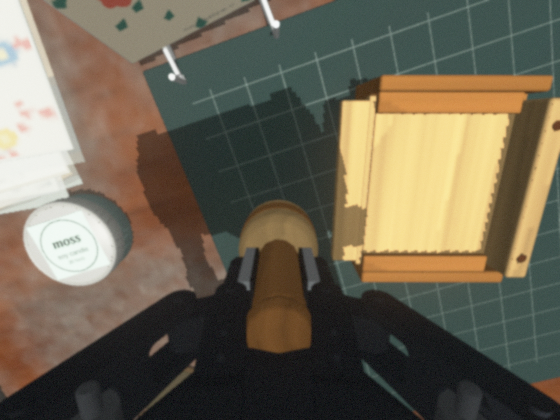

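View pics/s2z.png

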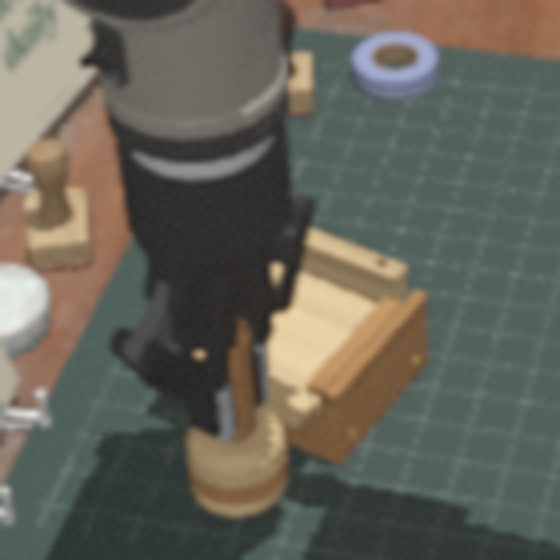

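```bash
cat >> h.py <<'E'
def tap(y,x0,x1,lim=13.5,speed=.008):
    """from clearance x0 (box x of mallet axis) push to x1"""
    f0=r.read_state()['contact_force']
    hit=r.move_straight(bx(x1,y,ZS),speed=speed,max_force=lim)
    s=r.read_state(); d=np.array(s['eef_pos'])[:2]-B; f=np.array(s['contact_force'])-f0
    print('tap y%+.3f hit %s  face x %.1f mm, y %.1f  F along %.2f |F| %.2f z %.4f t %.2f'%(y,hit,(d@EX-.024)*1e3,d@EY*1e3,f[:2]@EX,np.linalg.norm(f),s['eef_pos'][2],s['time_s']))
    return hit,d@EX
E
python3 - <<'E'
from h import *
h,x=tap(.038,.099,.079)
r.move_straight(bx(x+.005,.038,ZS),speed=.05); st()
snap('wrist','w3')
E
```

```text
tap y+0.038 hit True  face x 59.2 mm, y 38.5  F along 4.54 |F| 4.89 z 0.0994 t 9.10
 t9.37 [0.6007 0.0492 0.0994] F [-1.02 -0.1  -2.82] w0.0208
```

View pics/w3.png

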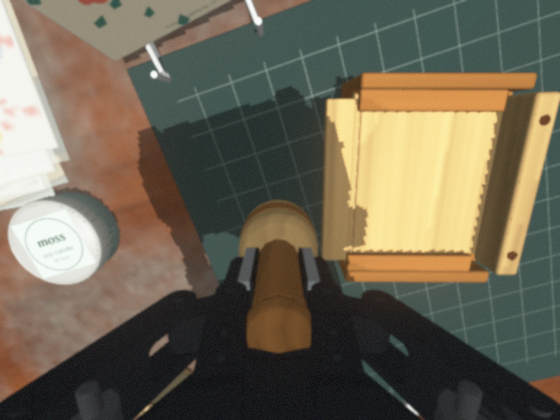

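```bash
cat >> h.py <<'E'
from scipy.spatial.transform import Rotation as Rot
def lidm(d,s,verb=True):
    T=np.array(optics.camera_model('wrist')['tool_from_camera'])
    P=cloud('wrist',d).reshape(-1,3);P=P[(P[:,2]>.02)&(P[:,2]<.5)]
    W=(P@T[:3,:3].T+T[:3,3])@Rot.from_quat(s['eef_rot']).as_matrix().T+s['eef_pos']
    D=W[:,:2]-B; b=np.stack([D@EX,D@EY,W[:,2]],1)
    o=[]
    for y in(-.040,-.03,-.02,0.,.02,.03):
        L=b[(abs(b[:,1]-y)<.006)&(abs(b[:,2]-.048)<.006)&(b[:,0]>.0)&(b[:,0]<.08)]
        S=b[(abs(b[:,1]-y)<.006)&(abs(b[:,2]-.070)<.005)&(b[:,0]<0)]
        o.append((y,len(L) and np.percentile(L[:,0],99)*1e3,len(S) and np.percentile(S[:,0],50)*1e3))
    for sg in(-1,1):
        w=b[(abs(b[:,1]-sg*.054)<.004)&(abs(b[:,2]-.055)<.0035)&(b[:,0]>0)]
        o.append(('wall',sg,len(w) and np.percentile(w[:,0],99)*1e3))
    if verb: print([tuple(round(float(k),1) if not isinstance(k,str) else k for k in q) for q in [(a*1e3 if not isinstance(a,str) else a,b_,c) for a,b_,c in o]])
    return b
E
python3 - <<'E'
from h import *
s=r.read_state()
lidm(np.load('pics/w3.npy'),s)
s2=dict(s);s2['eef_pos']=np.array([.6047,.059,.1004]);lidm(np.load('pics/w2.npy'),s2)
E
```

```text
[(-40.0, 61.6, -38.1), (-30.0, 61.5, -38.4), (-20.0, 61.3, -38.5), (0.0, 60.8, -38.8), (20.0, 78.0, -39.3), (30.0, 68.5, -39.4), ('wall', -1.0, 45.4), ('wall', 1.0, 45.6)]
[(-40.0, 63.8, -33.8), (-30.0, 63.8, -34.9), (-20.0, 63.9, -36.3), (0.0, 63.9, -36.3), (20.0, 64.0, -36.1), (30.0, 76.9, -36.1), ('wall', -1.0, 45.8), ('wall', 1.0, 46.1)]
```

Run:
```python
from h import *
x=.0882
r.move_straight(bx(.092,.038,ZS),speed=.05)
r.move_straight(bx(.092,-.038,ZS),speed=.12);
h,x=tap(-.038,.092,.074)
r.move_straight(bx(x+.005,-.038,ZS),speed=.05); s=st()
_,d=snap('wrist','w4');lidm(d,s)
```

```text
tap y-0.038 hit True  face x 57.7 mm, y -37.7  F along 2.95 |F| 2.97 z 0.0994 t 12.07
 t12.33 [0.6726 0.0246 0.0994] F [-0.07  0.46 -1.67] w0.0209
[(-40.0, 59.7, -40.8), (-30.0, 59.4, -40.3), (-20.0, 55.3, -40.4), (0.0, 45.0, -39.9), (20.0, 0.0, -39.8), (30.0, 9.1, -42.4), ('wall', -1.0, 104.4), ('wall', 1.0, 28.2)]
```

View pics/w4.png

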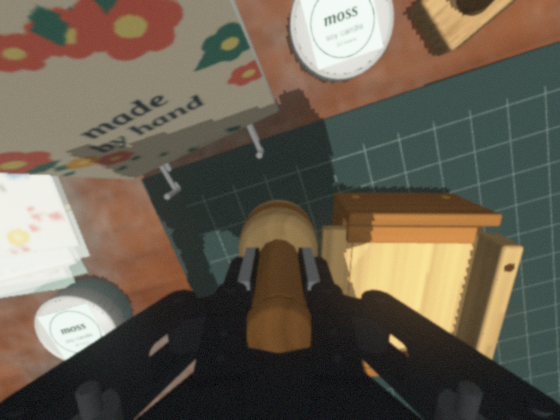

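Run:
```python
from h import *
x={1:.0832,-1:.0817}
side=-1
for i in range(4):
    r.move_straight(bx(max(x.values())+.0045,side*.038,ZS),speed=.06)
    side=-side
    r.move_straight(bx(max(x.values())+.0045,side*.038,ZS),speed=.15)
    r.move_straight(bx(x[side]+.0025,side*.038,ZS),speed=.05)
    h,x[side]=tap(side*.038,0,max(.0715,x[side]-.008))
    if not h: print('no stop');break
r.move_straight(bx(x[side]+.006,side*.038,ZS),speed=.05); s=st()
```

```text
tap y+0.038 hit False  face x 53.6 mm, y 38.7  F along 10.69 |F| 10.91 z 0.0996 t 15.00
no stop
 t15.32 [0.5994 0.0447 0.0995] F [ 0.18 -0.36 -2.66] w0.0207
```

Run:
```python
from h import *
x={1:.0776,-1:.0817}
side=1
for i in range(4):
    r.move_straight(bx(max(x.values())+.0045,side*.038,ZS),speed=.06)
    side=-side
    r.move_straight(bx(max(x.values())+.0045,side*.038,ZS),speed=.15)
    r.move_straight(bx(x[side]+.0025,side*.038,ZS),speed=.05)
    h,x[side]=tap(side*.038,0,max(.0705,x[side]-.011))
    if min(x.values())<.0735: print('near end');break
r.move_straight(bx(x[side]+.006,side*.038,ZS),speed=.05); s=st()
_,d=snap('wrist','w5');lidm(d,s)
```

```text
tap y-0.038 hit True  face x 54.0 mm, y -38.1  F along 3.95 |F| 4.38 z 0.0994 t 17.66
tap y+0.038 hit False  face x 49.5 mm, y 38.5  F along 12.22 |F| 12.32 z 0.0998 t 20.17
tap y-0.038 hit False  face x 46.4 mm, y -37.9  F along 0.79 |F| 1.30 z 0.0995 t 22.82
near end
 t23.08 [0.6696 0.015  0.0995] F [-0.51 -0.   -2.97] w0.0208
[(-40.0, 54.0, -52.4), (-30.0, 47.8, -52.0), (-20.0, 45.7, -51.7), (0.0, 35.5, -51.3), (20.0, 0.0, -50.7), (30.0, 0.0, -53.0), ('wall', -1.0, 95.0), ('wall', 1.0, 18.4)]
```

View pics/w5.png

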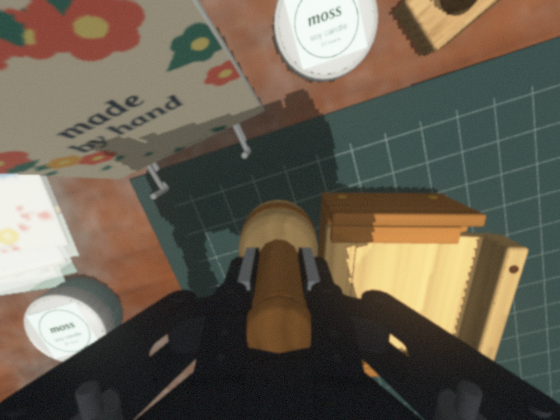

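Run:
```python
from h import *
r.move_straight(bx(.079,.038,ZS),speed=.15)
r.move_straight(bx(.076,.038,ZS),speed=.05)
tap(.038,0,.0700)
r.move_straight(bx(.080,.038,ZS),speed=.05); s=st()
_,d=snap('wrist','w6');lidm(d,s)
```

```text
tap y+0.038 hit False  face x 46.0 mm, y 38.0  F along -0.24 |F| 1.28 z 0.0995 t 24.94
 t25.29 [0.5983 0.0418 0.0994] F [-0.62 -0.22 -1.46] w0.0208
[(-40.0, 47.3, -49.5), (-30.0, 47.2, -50.3), (-20.0, 47.2, -51.6), (0.0, 47.2, -52.7), (20.0, 78.5, -52.6), (30.0, 62.2, -52.6), ('wall', -1.0, 45.6), ('wall', 1.0, 45.7)]
```

View pics/w6.png

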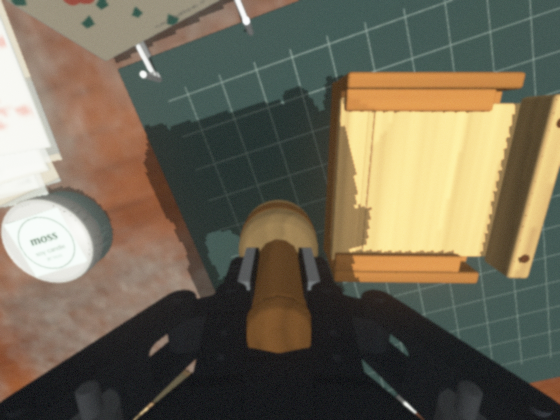

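Run:
```python
from h import *
r.move_straight(bx(.09,.038,.19),speed=.2)
r.reach(np.r_[M,.19],Q)
r.move_straight(np.r_[M,.086],speed=.15)
print(r.move_straight(np.r_[M,.0755],speed=.015,max_force=4)); st()
command_gripper(.085,40); st('open')
r.move_straight(np.r_[M,.2],speed=.12); s=st('up')
snap('wrist','w7');snap('top','t7')
a=cv2.imread('pics/t7.png');cv2.imwrite('pics/t7z.png',cv2.resize(a[140:320,170:430],(780,540),interpolation=2))
```

```text
True
 t28.70 [ 0.4591 -0.284   0.0783] F [ 0.23 -0.19  5.31] w0.0212
open t29.34 [ 0.4585 -0.2836  0.0775] F [-0.21 -0.86 -0.29] w0.0854
up t30.51 [ 0.4587 -0.2837  0.1993] F [ 0.26 -0.45 -0.04] w0.0849
```

View pics/w7.png

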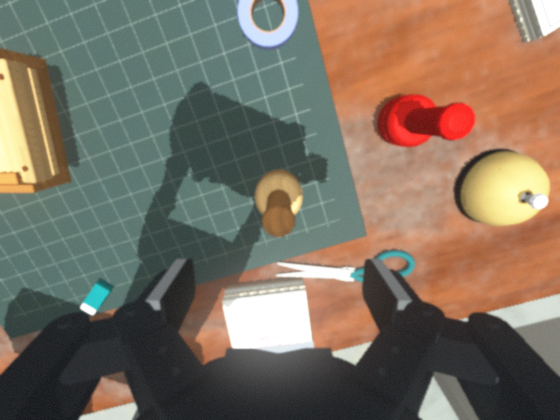

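View pics/t7z.png

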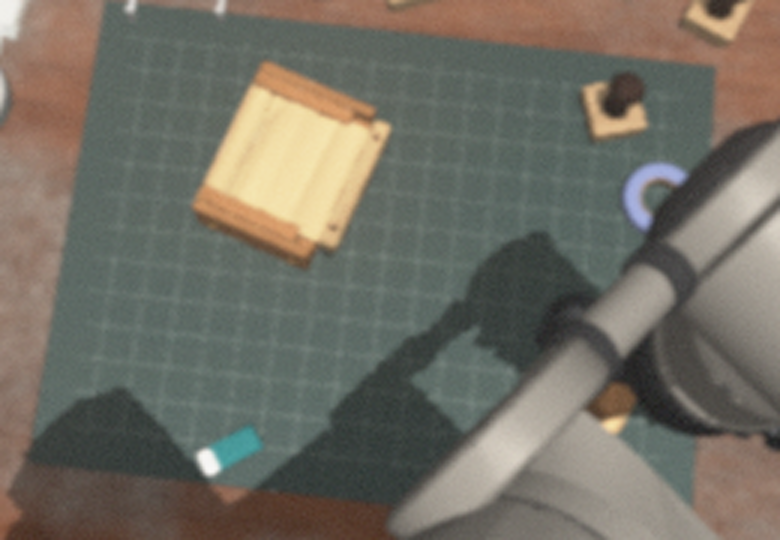

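Run:
```python
from h import *
P=cloud('top',np.load('pics/t7.npy')).reshape(-1,3);D=P[:,:2]-B;b=np.stack([D@EX,D@EY,P[:,2]],1)
S=b[(abs(b[:,2]-.07)<.005)&(abs(b[:,1])<.06)&(abs(b[:,0]+.05)<.03)]
print('strip mm',cv2.minAreaRect((S[:,:2]*1000).astype(np.float32)),len(S))
r.reach(bx(-.0545,0,.16),Q)
command_gripper(.05,40)
r.move_straight(bx(-.0545,0,.1),speed=.15);s=st()
_,d=snap('wrist','w8');bb=lidm(d,s)
S=bb[(abs(bb[:,2]-.07)<.005)&(abs(bb[:,1])<.045)&(abs(bb[:,0]+.05)<.03)];print(S.mean(0))
```

```text
strip mm ((-56.4553337097168, -0.20132064819335938), (97.37830352783203, 12.327949523925781), 89.82002258300781) 257
 t32.52 [ 0.5937 -0.0985  0.1003] F [-0.02 -0.23  0.13] w0.0500
[(-40.0, 45.8, -54.8), (-30.0, 46.4, -54.8), (-20.0, 46.3, -54.8), (0.0, 46.4, -54.9), (20.0, 46.4, -54.9), (30.0, 46.4, -54.3), ('wall', -1.0, 44.7), ('wall', 1.0, 0.0)]
[-0.05473785 -0.00377623  0.06857173]
```

View pics/w8.png

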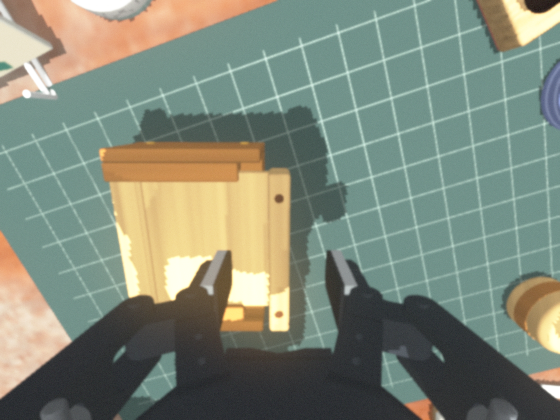

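Run:
```python
from h import *
print(r.move_straight(bx(-.055,0,.078),speed=.08,max_force=6)); st('down')
command_gripper(0,35); s=st('grip')
x=(np.array(s['eef_pos'])[:2]-B)@EX
print(r.move_straight(bx(-.112,0,.078),speed=.04,max_force=9)); s=st('pulled')
d=np.array(s['eef_pos'])[:2]-B;print(x,d@EX,d@EY)
```

```text
False
down t33.00 [ 0.5931 -0.0988  0.0778] F [ 0.31 -0.22  0.05] w0.0497
grip t33.42 [ 0.5935 -0.0989  0.0785] F [-0.57 -0.06  2.26] w0.0111
True
pulled t34.52 [ 0.5787 -0.1439  0.0777] F [1.54 1.53 2.58] w0.0111
-0.054967189555236974 -0.10233660987092646 2.2480214857362874e-05
```

Run:
```python
from h import *
print(r.move_straight(bx(-.108,0,.0777),speed=.01,max_force=9)); s=st('pulled2')
d=np.array(s['eef_pos'])[:2]-B;print(d@EX,d@EY)
command_gripper(.05); st('open')
r.move_straight(bx(d@EX,0,.2),speed=.15); st('up')
r.reach([.40,-.15,.32],Q)
snap('top','t9');snap('side','s9')
P=cloud('top',np.load('pics/t9.npy')).reshape(-1,3);D=P[:,:2]-B;b=np.stack([D@EX,D@EY,P[:,2]],1)
S=b[(abs(b[:,2]-.07)<.007)&(abs(b[:,1])<.06)&(abs(b[:,0]+.1)<.03)]
print('strip mm',cv2.minAreaRect((S[:,:2]*1000).astype(np.float32)),len(S))
K=P[(P[:,2]>.104)&(P[:,2]<.125)&(np.linalg.norm(P[:,:2]-M,axis=1)<.04)]
print(len(K),K.mean(0) if len(K) else 0)
```

```text
True
pulled2 t34.86 [ 0.5787 -0.1439  0.0776] F [0.17 0.68 3.86] w0.0113
-0.10232584474589941 4.050616942209012e-05
open t35.32 [ 0.5786 -0.1436  0.0774] F [-0.92 -0.02 -0.67] w0.0502
up t36.28 [ 0.5782 -0.1437  0.199 ] F [-0.18 -0.09 -1.03] w0.0498
strip mm ((0.0, 0.0), (0.0, 0.0), 0.0) 0
0 0
```

View pics/t9.png

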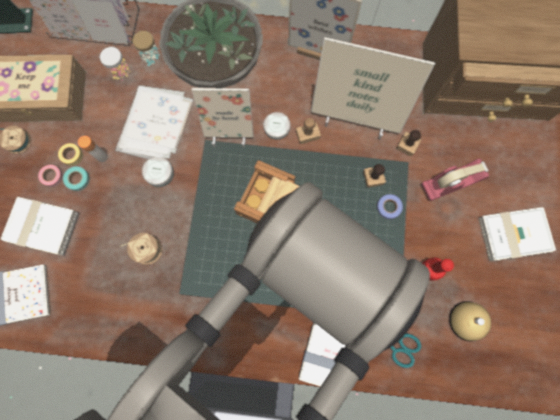

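View pics/s9.png

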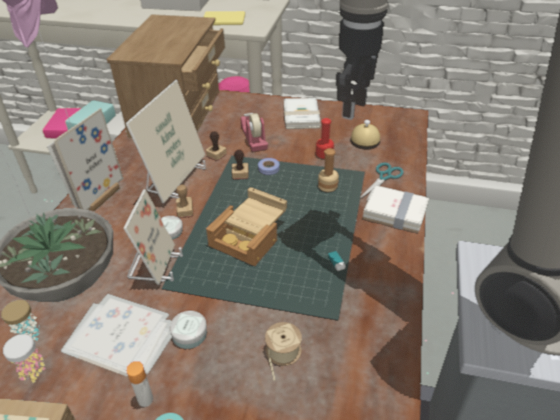

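Run:
```python
from h import *
for f in('side0','s9'):
    P=cloud('side',np.load(f'pics/{f}.npy')).reshape(-1,3);D=P[:,:2]-B;b=np.stack([D@EX,D@EY,P[:,2]],1)
    S=b[(b[:,2]>.058)&(b[:,2]<.085)&(abs(b[:,1])<.055)&(b[:,0]<-.02)&(b[:,0]>-.14)]
    print(f,len(S),S.mean(0).round(4),np.median(S[:,2]),cv2.minAreaRect((S[:,:2]*1000).astype(np.float32)))
    K=P[(P[:,2]>.104)&(P[:,2]<.125)&(np.linalg.norm(P[:,:2]-M,axis=1)<.04)];print(K.mean(0))
a=cv2.imread('pics/s9.png');b=cv2.imread('pics/side0.png')
z=[cv2.resize(q[140:280,190:360],(400,330),interpolation=2) for q in(b,a)];cv2.imwrite('pics/cmp.png',np.hstack(z))
```

```text
side0 302 [-0.0352  0.0031  0.0665] 0.06797861218279028 ((-37.514923095703125, 1.8208770751953125), (98.7358627319336, 15.2593994140625), 88.62030792236328)
[ 0.45842979 -0.27791951  0.10917553]
s9 243 [-0.0997  0.0027  0.0644] 0.06501769848436703 ((-89.26223754882812, -15.179435729980469), (55.73530197143555, 126.57178497314453), 31.323312759399414)
[ 0.45754076 -0.27868366  0.10928941]
```

View pics/cmp.png

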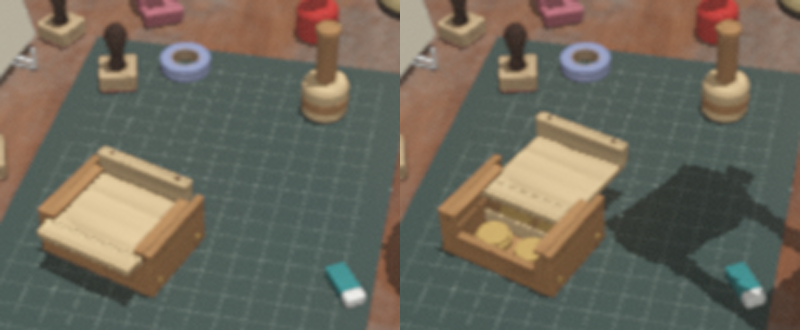

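```bash
python3 -c "
from h import *
r.hold(.3); st(); r.finish_job()"
```

```text
t37.55 [ 0.4003 -0.15    0.3195] F [ 0.02  0.   -1.09] w0.0501
the job is handed in; nothing more can be done
```

The lid is drawn out to its stop, the mallet is upright on the mat, and I handed the job in at about 37.6 s of the 69 s allowed.

**Taps:** I picked up the bare wooden mallet by its handle and gave seven light taps about 38 mm left and right of the tail's middle, in turn. Every tap was set to stop at a 13.5 N change in force. The last tap on each side met about 1 N, so the lid was free. The wrist camera then showed it about 16 mm out and square.

**Mallet:** I stood it back where it came from. The knob was back at its first height, 109 mm, and within about 1 mm of its first position.

**Drawing the lid:** I pinched the finger strip and pulled until the lid met a firm stop. A second pull of about 9 N moved it no further.

**Last checks:**
- **Lid travel:** the side camera gave about 64.5 mm and the arm's own position about 63.3 mm, against the nominal 64 mm. The difference is within the 2 mm calibration.
- **Other things:** the before and after pictures show them in the same places. I compared these by eye and did not measure each one.
- **Arm:** it stands clear and touches nothing.

**What didn't go as planned or couldn't be confirmed:**
- **Short taps:** two taps reached the end of their commanded stroke while still pushing at 11 to 12 N, because the arm gives slightly under load. I lengthened the next strokes within the same force limit.
- **Peak force:** readings were taken just after each stop, so the 13.5 N stop setting is the evidence for the peak, not a measured value.
- **Top camera:** the arm hid the strip and mallet from it at the end, so the final checks used the side camera.

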